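# Feed the cell carrier down the gravity chute

### The job

Pick up the sample-cell carrier with the narrower crosspiece (40 mm) by its upright fin and drop it into the wide upper mouth of the sloping feed chute, tongue pointing downhill, so that it slides down by itself until its crosspiece rests against the gate with the tongue poking out through the slot. Do not carry or push it down to the gate. Leave the similar carrier with the wider crosspiece (60 mm), which would jam, where it lies.

Things in the scene. Friction and masses are not known exactly. Their poses are not given: they have to be found in the camera images.
- carrier_grip (a point): Centre of the upright fin (24 long in x, 14 wide in y, grip it there) on the right carrier: a T-shaped flat aluminium block, 72 mm long, 14 thick, 0.12 kg. Point: 31 mm above the underside, 17 below the fin's top. x points along the tongue (22 wide; round nose 41 mm ahead); the crosspiece, 40 wide in y, lies 11 to 31 mm behind. z up. Lies flat, turned any of many ways.
- spare_grip (a point): The same point on the wrong carrier, which differs only in its crosspiece: 60 mm wide, too wide for the chute's channel. The two carriers lie side by side in either order. Leave it alone.
- chute_mouth (a point): Mid-floor of the mouth of a fixed open chute. Frame level: x = downhill, z up. Slick grey floor falls 25 deg; walls 16 mm high. Mouth 76 mm wide, from 54 mm uphill of here (back lip) to 27 downhill, then narrows to a 46 mm channel. A level carrier with its grip point straight above touches the floor (crosspiece's rear edge) when that point is 46 mm up; freed there or a little higher it slides.
- chute_gate (a point): Mid-floor at the uphill face of the gate near the chute's low end; axes as chute_mouth. Two round dark posts 16 mm high leave a 32 mm slot, open above, for tongue and fin; the 40 mm crosspiece cannot pass. With the carrier seated, its grip point is about 23 mm (level) downhill of this point and 23 mm above it.
Things that resemble listed ones, but are neither listed nor needed, are in the scene too. Leave any turquoise look-alike of the part that bears carrier_grip alone.

How it is judged:
On the way:
1. the carrier is brought to the chute's mouth, with its grip point within 60 mm horizontally of the mouth's middle and less than 90 mm above it (horizontal distance between carrier_grip and chute_mouth below 0.06 m and z of carrier_grip in the frame of chute_mouth below 0.09 m).
At the end, for the whole second after the job is handed in: the 40 mm carrier lies at rest against the gate, tongue through the slot: its grip point 13 to 33 mm (level) downhill of the gate point, within 12 mm sideways and 12 to 34 mm above it; the wider carrier is within 30 mm of where it started (x of carrier_grip in the frame of chute_gate between 0.013 and 0.033 m and y of carrier_grip in the frame of chute_gate between -0.012 and 0.012 m and z of carrier_grip in the frame of chute_gate between 0.012 and 0.034 m and linear speed of carrier below 0.02 m/s and distance of spare_grip from where it was at the start of the episode below 0.03 m); the robot touches nothing.
It fails at once if the fingers hold or push the carrier in the channel near the gate (it must slide there by itself) (contact force between the fingers and carrier above 1 N and x of carrier_grip in the frame of chute_gate above -0.045 m and horizontal distance between carrier_grip and chute_gate below 0.08 m).
It also fails if it takes over 32 s, if anything falls off the work surface, if the arm or the gripper's body presses on something with over 40 N, if the wrist force passes 120 N, or if a joint passes its speed limit or range.

### The arm

A 6-joint arm with a two-finger parallel gripper is mounted at the origin on a cart in front of the work surface, level with it; the furniture and walls round the work are solid. World frame = base frame: x ahead of the robot, y to its left, z up, the work surface at z = 0. Lengths are in m, angles in rad, forces in N, time in s.
With the tool pointing down it reaches from about 0.35 to 0.775 m from the base axis. Payload 7.3 kg.
Tool frame: the origin (TCP) lies between the finger pads; the fingertips stand 17 mm ahead of it and the grasp point (between the pads) lies 2 mm behind it; z points along the fingers, y is the direction in which the jaws open and shut (so a half turn about z gives the same grasp; the last joint's range is limited). The gripper opens to 92 mm and grips with 3 to 60 N. Pads are 19 mm wide; open, the fingers measure 130 mm over their backs; the gripper's body (75 mm by 190 mm) begins 47 mm behind the grasp point.
Start: joints at [-1.421, 0.342, 1.524, -0, 1.275, -0.146], TCP at [0.153, -0.502, 0.218] pointing down, gripper open.
Joint ranges: [-2.53, 2.53], [-0.77, 2.02], [0.04, 2.7], [-1, 4.14], [0.28, 2.66], [-3.11, 3.11]. Speed limits (rad/s): [2.57, 2.57, 3.14, 3.14, 3.14, 3.14].

### API

Orientations are given as [roll, pitch, yaw] about the fixed x, y, z axes, in that order (R = Rz(yaw) Ry(pitch) Rx(roll)).
In Python, from cell import sensors, vision, hand_in gives the robot as it stands.
- The arm moves only by the tool step_arm, never from a script. Its argument "series" is a list of rows, each a list of 5 numbers: the opening, from 0 (shut) to 1 (fully open), then the shift along the world's x, y, z each as a share of 25 mm, from -1 to 1, then the turn about the world's z as a share of 0.08 rad, from -1 to 1. A call has 1 to 12 rows; each row shifts and turns the commanded pose from where the row before left it; what a row does not reach is not made up. A row lasts 1/10 s, in which the tool goes at most 50 mm and 8.59 degrees, less where a joint would pass 70% of its speed; a pose out of reach is approached as far as the arm can. A call with a number of a shift or a turn outside -1 to 1 is refused whole. A call with a gripper value outside its range is refused whole. The fingers move at their own pace and stop on an object; "squeeze" is the grip in N (left out, the last holds). Time passes only in rows, so rows that do not move let the fingers close. It gives the time, the measured TCP pose, the force and the opening at its end, in the units of the state.
- sensors.observe(): the state, without advancing time (a new reading comes with each control period).
- vision.read_camera(name): name is "scene" or "top" or "wrist"; returns a dict with "pixels" (400x640x3 uint8, blue, green, red), "range_z" (400x640 float32, m along the optical axis (not along the pixel's ray), 0 where there is no reading), "camera_matrix" (3x3 intrinsics, pixels), "pose" (4x4, takes a point from camera to world coordinates). Camera axes: x right, y down, z forward; pixel columns grow to the right and rows downward; lengths in m; the calibration is good to about 2 mm. A picture is of the moment at which its call begins.
- hand_in(): hands the job in, once; it reports no verdict.
The state is a dict: "time": time; "qpos": joint angles; "qvel": joint speeds; "joint_efforts": joint torques, N m; "tool_pos": TCP position; "tool_rot": TCP orientation; "contact_force": force on the tool from outside, world axes, zero at the start; "torque": the same for the moment, N m; "opening": finger opening in m.
Only numpy, scipy, OpenCV 4.12 (cv2) and the standard library are available. Lean on these libraries where they do the work, as an engineer would, in place of code of your own. Each camera call takes 0.05 s, during which the arm holds its last target.

## Working session

There is one attempt and no reset: what is moved stays moved. The work goes in short steps, Python scripts to look and compute and a tool call to move; the robot and the scene stay as the last step left them, time stands still between calls to the robot, and variables do not carry over. Pictures are saved under pics/ and viewed, and the job is handed in when it is done.

Besides the shell and the picture viewer there is one more tool, called as name([rows], argument=value, ...), one row to a line, values as JSON. step_arm: Moves the arm, as the interface text tells. Its arguments: {"type":"object","properties":{"series":{"type":"array","items":{"type":"array","items":{"type":"number","minimum":-1,"maximum":1}}},"squeeze":{"type":"number"}},"required":["series"]}

```bash
mkdir -p pics; ls; python3 - <<'E'
from cell import sensors, vision
import cv2,numpy as np
s=sensors.observe();print(s)
for n in("scene","top"):
    d=vision.read_camera(n);cv2.imwrite(f"pics/{n}0.png",d["pixels"]);np.savez(f"{n}0.npz",**d)
    print(n,d["pose"].round(3).tolist(),d["camera_matrix"].tolist())
E
```

```text
pics
{'time': 0.0, 'qpos': array([-1.42098896e+00,  3.42723849e-01,  1.52501404e+00, -1.16510939e-05,
        1.27539239e+00, -1.46039484e-01]), 'qvel': array([ 1.65970158e-04,  5.95631679e-04,  2.09107300e-04,  2.10521139e-04,
       -3.24289435e-05, -4.88467067e-04]), 'joint_efforts': array([-8.84700385e-04, -4.31245172e+01, -2.44217545e+01,  7.17379153e-02,
        5.61948004e-02, -1.23763780e-04]), 'tool_pos': array([ 0.1529986 , -0.50177428,  0.21714543]), 'tool_rot': array([-3.14006977e+00, -2.12733942e-04,  2.95850093e-01]), 'contact_force': array([ 0.30004148, -0.65335186,  0.33284046]), 'torque': array([-0.01651382,  0.02000549, -0.0035575 ]), 'opening': 0.09189326380818856}
scene [[-0.678, -0.507, 0.533, -0.023], [-0.735, 0.447, -0.51, 0.51], [0.021, -0.737, -0.675, 0.742], [0.0, 0.0, 0.0, 1.0]] [[456.16732054812525, 0.0, 316.6562449042479], [0.0, 456.16732054812525, 195.7259177911035], [0.0, 0.0, 1.0]]
top [[0.009, -0.991, 0.135, 0.344], [-1.0, -0.007, 0.018, 0.036], [-0.017, -0.135, -0.991, 1.174], [0.0, 0.0, 0.0, 1.0]] [[420.2736303960573, 0.0, 328.5127581565972], [0.0, 420.2736303960573, 195.53629202766854], [0.0, 0.0, 1.0]]
```

View pics/scene0.png

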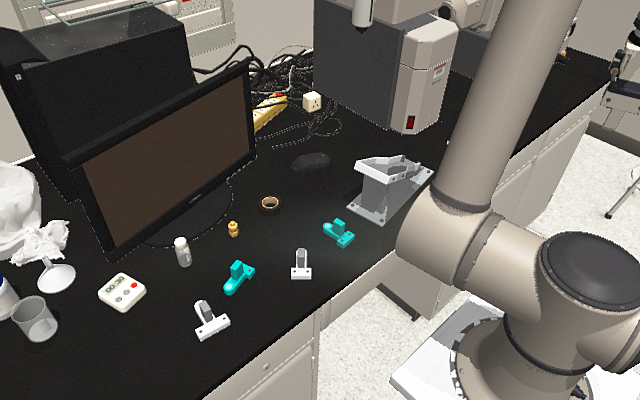

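View pics/top0.png

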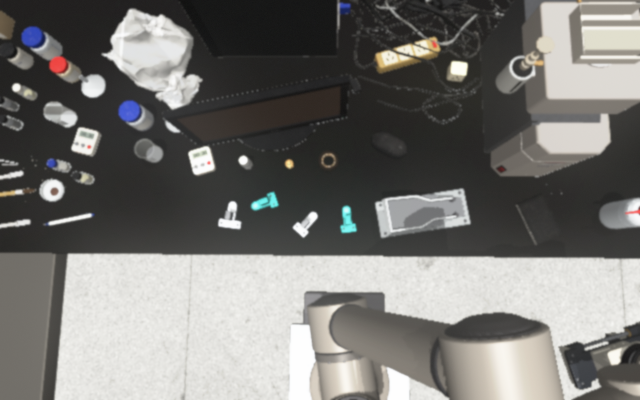

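The scene view shows white carriers at (212,320) and (301,264), turquoise decoys at (238,277) and (339,233), and the chute at (390,185). In the top view the white ones are at (230,215) and (305,223), and the chute is at (422,213). Next I'll make enlarged crops and rectified height maps.

```bash
cat > h.py <<'E'
import numpy as np,cv2
def cloud(d):
    K=d["camera_matrix"];z=d["range_z"];v,u=np.indices(z.shape)
    P=np.stack([(u-K[0,2])/K[0,0]*z,(v-K[1,2])/K[1,1]*z,z],-1)
    W=P@d["pose"][:3,:3].T+d["pose"][:3,3]
    W[z==0]=np.nan
    return W
E
python3 - <<'E'
from h import *
T=np.load("top0.npz");S=np.load("scene0.npz")
a=cv2.resize(T["pixels"][180:245,205:480],None,fx=2.9,fy=2.9,interpolation=cv2.INTER_CUBIC)
b=cv2.resize(S["pixels"][215:345,180:360],None,fx=4.4,fy=3,interpolation=cv2.INTER_CUBIC)[:390]
b=cv2.resize(S["pixels"][215:345,180:360],None,fx=3,fy=3,interpolation=cv2.INTER_CUBIC)
c=np.zeros((190+395,800,3),np.uint8);c[:a.shape[0],:a.shape[1]]=a[:,:800];c[190:190+390,:540]=b;cv2.imwrite("pics/crop.png",c)
for n,D,boxes in(("top",T,[(215,195,245,232),(290,205,322,240)]),("scene",S,[(190,295,235,345),(285,245,318,282)])):
    W=cloud(D);hsv=cv2.cvtColor(D["pixels"],cv2.COLOR_BGR2HSV)
    for x0,y0,x1,y1 in boxes:
        w=W[y0:y1,x0:x1].reshape(-1,3);g=D["pixels"][y0:y1,x0:x1].min(-1).ravel()
        m=(g>70)&(w[:,2]>0.004)
        p=w[m];lo=p[p[:,2]<0.02];hi=p[p[:,2]>0.035]
        print(n,m.sum(),"tbl z",np.nanmedian(w[g<50][:,2]).round(4),"top plate z",np.percentile(p[:,2],[5,30,50,70,95]).round(4))
        r=cv2.minAreaRect(p[:,:2].astype(np.float32)*1000);print("  rect all",np.round(r[0]),np.round(r[1],1),r[2])
        if len(lo)>3:print("  low",len(lo),lo.mean(0).round(4),cv2.minAreaRect(lo[:,:2].astype(np.float32)*1000))
        if len(hi)>3:print("  high",len(hi),hi.mean(0).round(4),cv2.minAreaRect(hi[:,:2].astype(np.float32)*1000))
E
```

```text
top 327 tbl z nan top plate z [0.0088 0.0132 0.015  0.0169 0.0487]
  rect all [439. 322.] [61.5 79.9] 59.8324089050293
  low 260 [0.4372 0.3284 0.0137] ((439.4657287597656, 321.7283935546875), (61.494873046875, 79.94181060791016), 59.8324089050293)
  high 51 [0.442  0.3283 0.047 ] ((442.3086853027344, 328.958740234375), (14.632479667663574, 21.995460510253906), 88.39350128173828)
top 252 tbl z -0.001 top plate z [0.0104 0.013  0.0146 0.0168 0.0487]
  rect all [427. 119.] [41.7 70.9] 49.51054382324219
  low 195 [0.4214 0.1203 0.0136] ((427.0558776855469, 119.18370056152344), (41.663970947265625, 70.8834457397461), 49.51054382324219)
  high 48 [0.4223 0.1199 0.0473] ((422.888427734375, 119.6731948852539), (13.509204864501953, 22.733793258666992), 45.97357177734375)
scene 750 tbl z 0.0021 top plate z [0.007  0.0151 0.0162 0.0177 0.0501]
  rect all [447. 331.] [60.1 72.5] 83.19158172607422
  low 572 [0.4274 0.3352 0.0145] ((446.7244567871094, 330.96722412109375), (60.060665130615234, 72.53831481933594), 83.19158172607422)
  high 130 [0.4394 0.3323 0.0472] ((441.9320983886719, 331.29620361328125), (14.382676124572754, 24.926862716674805), 82.66932678222656)
scene 426 tbl z 0.0023 top plate z [0.0078 0.0153 0.0166 0.0216 0.0504]
  rect all [427. 117.] [40.1 79.6] 49.17803192138672
  low 296 [0.4104 0.1326 0.0147] ((427.1660461425781, 117.32500457763672), (40.12642288208008, 79.5797119140625), 49.17803192138672)
  high 97 [0.4187 0.1246 0.0473] ((420.88037109375, 122.76493835449219), (14.004874229431152, 25.25652503967285), 42.96537399291992)
  return np.nanmean(a, axis, out=out, keepdims=keepdims)
```

View pics/crop.png

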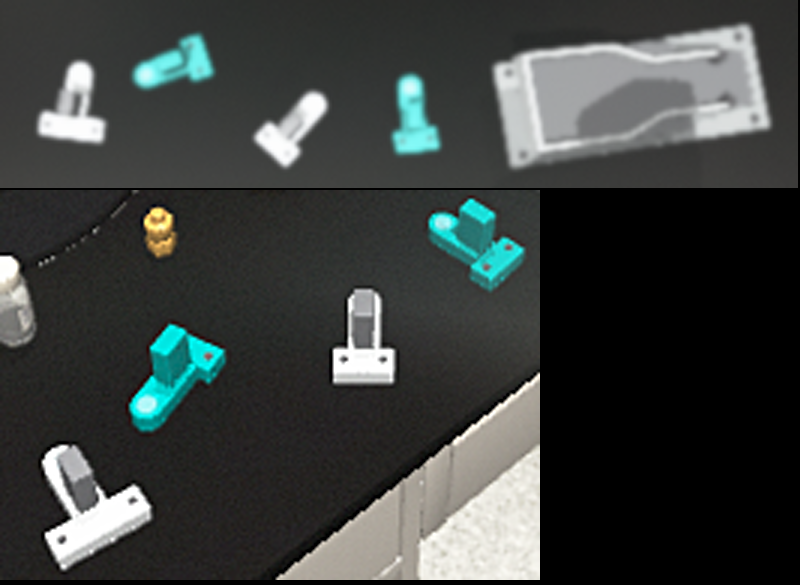

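The four candidates in the top view are:
- White at (230,215): crosspiece measures 61 mm, so it is the spare.
- White at (305,223): crosspiece measures 41 mm, so it is the target.
- Turquoise at (264,201) and (348,219): decoys.

The crop confirms the right-hand white piece has the narrow crosspiece. Its tongue points up and to the right in the top view. Now I'll measure the chute.

```bash
python3 - <<'E'
from h import *
T=np.load("top0.npz");S=np.load("scene0.npz")
def orth(D,name):
    W=cloud(D).reshape(-1,3);px=D["pixels"].reshape(-1,3)
    m=np.isfinite(W[:,0])&(W[:,0]>.35)&(W[:,0]<.55)&(W[:,1]>-.32)&(W[:,1]<-.0)&(W[:,2]>-.01)&(W[:,2]<.2)
    return W[m],px[m]
for n,D in(("top",T),("scene",S)):
    p,c=orth(D,n)
    k=p[:,2]>0.03
    q=p[k]
    # floor plane by RANSAC on points
    best=0;rng=np.random.default_rng(0)
    for _ in range(3000):
        a=q[rng.choice(len(q),3,False)];nn=np.cross(a[1]-a[0],a[2]-a[0]);l=np.linalg.norm(nn)
        if l<1e-6:continue
        nn/=l;nn*=np.sign(nn[2])
        if not .85<nn[2]<.95:continue
        i=np.abs((q-a[0])@nn)<.003
        if i.sum()>best:best=i.sum();I=i
    f=q[I];c0=f.mean(0);nn=np.linalg.svd(f-c0,full_matrices=False)[2][2];nn*=np.sign(nn[2])
    i=np.abs((q-c0)@nn)<.002;f=q[i];c0=f.mean(0);nn=np.linalg.svd(f-c0,full_matrices=False)[2][2];nn*=np.sign(nn[2])
    print(n,len(f),"c",c0.round(4),"tilt",np.degrees(np.arccos(nn[2])),"yaw",np.degrees(np.arctan2(nn[1],nn[0])), "z rng",f[:,2].min(),f[:,2].max())
    print("  minrect floor",cv2.minAreaRect(f[:,:2].astype(np.float32)*1000))
    w=q[(q-c0)@nn>.009]; print("  minrect walls",len(w),cv2.minAreaRect(w[:,:2].astype(np.float32)*1000))
    b=p[(p[:,2]<.02)&(c[p[:,2]>-9].min(1)>110)];print("  base",len(b),cv2.minAreaRect(b[:,:2].astype(np.float32)*1000))
    # orthographic picture 0.25mm->  3px/mm
    M=np.zeros((500,800,3),np.uint8);s=2400
    u=((-0.02-p[:,1])*s).astype(int);v=((.55-p[:,0])*s).astype(int)
    o=np.argsort(p[:,2])
    for a,b_,cc in zip(u[o],v[o],c[o]):
        cv2.circle(M,(int(a),int(b_)),3,cc.tolist(),-1)
    cv2.imwrite(f"pics/orth_{n}.png",M)
a=cv2.resize(S["pixels"][140:235,335:440],None,fx=6,fy=6,interpolation=cv2.INTER_CUBIC);cv2.imwrite("pics/chute_s.png",a)
a=cv2.resize(T["pixels"][180:245,368:478],None,fx=7,fy=7,interpolation=cv2.INTER_CUBIC);cv2.imwrite("pics/chute_t.png",a)
E
```

```text
top 1342 c [ 0.4517 -0.1766  0.0804] tilt 25.030795508636825 yaw -80.95676882285213 z rng 0.030021762371856386 0.12566766640339133
  minrect floor ((453.3504333496094, -185.64480590820312), (83.46405792236328, 204.61578369140625), 9.87159252166748)
  minrect walls 367 ((453.0845031738281, -188.670654296875), (86.64802551269531, 202.11727905273438), 8.483660697937012)
  base 992 ((453.31329345703125, -161.62411499023438), (109.05857849121094, 333.5813903808594), 9.059904098510742)
scene 531 c [ 0.4524 -0.1788  0.0811] tilt 25.372378898124108 yaw -81.57095749002458 z rng 0.030007240022785764 0.1292345939443048
  minrect floor ((450.8572998046875, -183.89312744140625), (83.70841979980469, 208.80581665039062), 8.955528259277344)
  minrect walls 384 ((451.6457824707031, -184.5205078125), (85.0432357788086, 203.7142333984375), 8.760650634765625)
  base 719 ((469.3486328125, -163.77085876464844), (139.9992218017578, 319.5259704589844), 9.065662384033203)
```

View pics/orth_top.png

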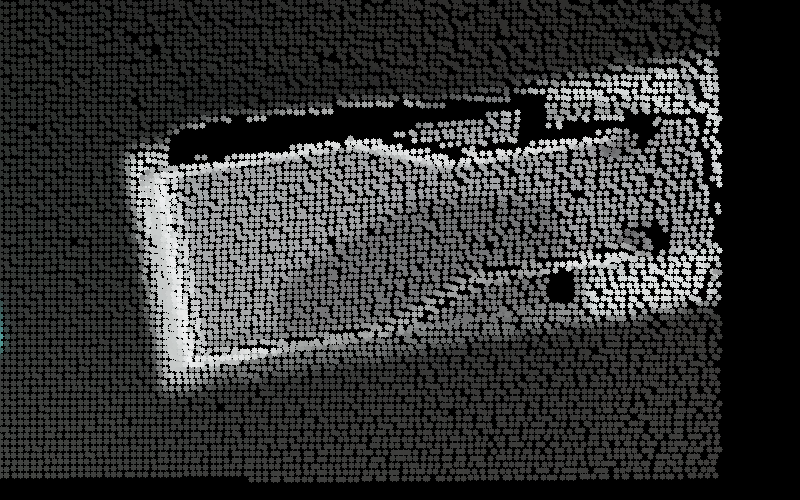

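View pics/chute_s.png

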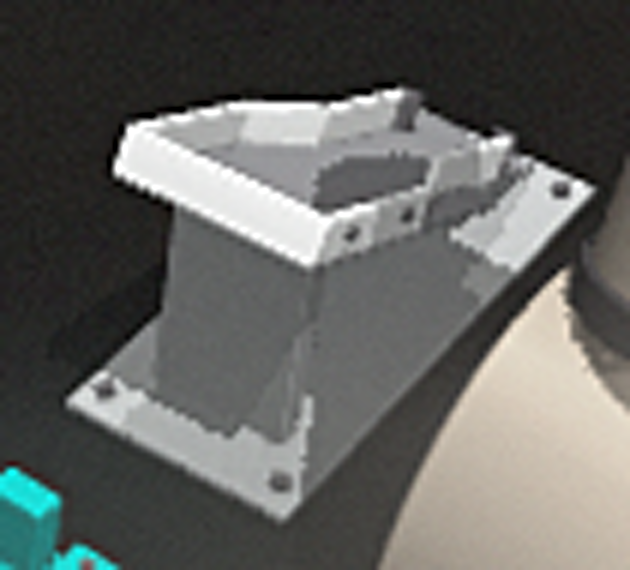

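View pics/chute_t.png

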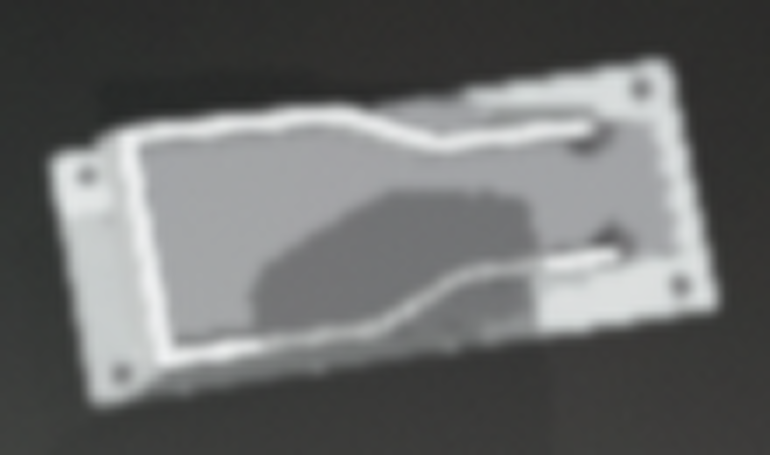

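```bash
python3 - <<'E'
from h import *
T=np.load("top0.npz");S=np.load("scene0.npz")
yaw=np.radians(-81.1);d=np.array([np.cos(yaw),np.sin(yaw)]);l=np.array([-d[1],d[0]])
for n,D in(("top",T),("scene",S)):
    p=cloud(D).reshape(-1,3);p=p[np.isfinite(p[:,0])]
    nn=np.array([*(np.sin(np.radians(25))*d),np.cos(np.radians(25))])
    c0=np.array([.4517,-.1766,.0804]) if n=="top" else np.array([.4524,-.1788,.0811])
    h=(p-c0)@nn; u=(p[:,:2]-[.45,-.18])@d*1000; v=(p[:,:2]-[.45,-.18])@l*1000
    ok=(np.abs(u)<140)&(np.abs(v)<60)&(p[:,2]>.02)
    print(n)
    w=ok&(h>.009)&(h<.022)
    f=ok&(np.abs(h)<.003)
    for a in range(-110,130,8):
        m=w&(u>=a)&(u<a+8); L=v[m&(v>0)];R=v[m&(v<0)]
        fm=f&(u>=a)&(u<a+8)
        print(a,m.sum(),"L",np.percentile(L,[10,50,90]).round(1) if len(L) else "","R",np.percentile(R,[10,50,90]).round(1) if len(R) else "","floor z",p[fm,2].mean().round(4) if fm.any() else "", "vfloor",v[fm].min().round(1) if fm.any() else"",v[fm].max().round(1) if fm.any() else "")
    print(np.unique(np.round(h[w],3),return_counts=True))
    m=ok&(h>.009)&(np.abs(v)<20)&(u<0);print("lip u",np.percentile(u[m],[2,10,50,90,98]).round(1),"z",p[m,2].max())
# target yaw and fin
for n,D,(x0,y0,x1,y1) in(("top",T,(290,205,322,240)),("scene",S,(285,245,318,282))):
    w=cloud(D)[y0:y1,x0:x1].reshape(-1,3);g=D["pixels"][y0:y1,x0:x1].min(-1).ravel()
    k=w[(g>70)&(w[:,2]>.044)];print(n,"fin top",len(k),k.mean(0).round(4),cv2.minAreaRect(k[:,:2].astype(np.float32)*1000))
E
```

```text
top
-110 0 L  R  floor z  vfloor  
-102 0 L  R  floor z 0.1237 vfloor -37.1 41.4
-94 82 L [ 5.7 22.6 39. ] R [-34.4 -19.9  -4.1] floor z 0.1235 vfloor -40.2 33.8
-86 18 L [12.9 40.5 43.1] R [-39.7 -37.2 -23.8] floor z 0.1164 vfloor -34.1 40.0
-78 9 L [40.1 42.2 42.5] R [-39.6 -38.3 -37.9] floor z 0.1134 vfloor -40.0 40.0
-70 13 L [40.2 41.6 43.8] R [-40.1 -38.7 -36.5] floor z 0.1096 vfloor -35.4 39.0
-62 10 L [40.8 41.1 43.8] R [-39.8 -38.1 -37.4] floor z 0.106 vfloor -34.5 38.6
-54 11 L [40.2 41.6 43.4] R [-38.8 -38.3 -36.3] floor z 0.1022 vfloor -39.8 40.5
-46 10 L [40.7 42.3 42.8] R [-39.6 -38.4 -36.9] floor z 0.0983 vfloor -33.6 40.0
-38 7 L [41.5 41.6 43.4] R [-38.4 -38.2 -37.9] floor z 0.0948 vfloor -39.7 38.9
-30 14 L [41.2 42.2 43.7] R [-41.1 -37.8 -36.2] floor z 0.091 vfloor -35.0 40.5
-22 9 L [40.6 42.7 43.1] R [-39.5 -38.4 -37.3] floor z 0.087 vfloor -34.0 39.9
-14 11 L [40.5 41.9 43.1] R [-38.4 -37.9 -35.8] floor z 0.0835 vfloor -39.6 39.5
-6 11 L [38.8 39.7 41.5] R [-37.9 -36.5 -34.3] floor z 0.0801 vfloor -38.7 38.3
2 14 L [35.7 37.7 41. ] R [-35.  -32.4 -31. ] floor z 
[... 3398 characters left out ...]
 [20.4 23.4 28. ] R [-24.8 -19.4 -14.5] floor z 0.0323 vfloor -24.1 20.4
106 4 L [24.  26.4 28.8] R [-21.2 -19.  -16.8] floor z 0.0292 vfloor -23.6 20.4
114 0 L  R  floor z 0.0252 vfloor -22.8 25.0
122 0 L  R  floor z 0.0216 vfloor -24.3 29.7
(array([0.009, 0.01 , 0.011, 0.012, 0.013, 0.014, 0.015, 0.016, 0.017]), array([16, 48, 50, 43, 49, 53, 71, 58,  3]))
lip u [-93.3 -93.1 -91.2 -88.7 -87.4] z 0.14119789114023273
top fin top 44 [0.4222 0.1208 0.0478] ((422.1980895996094, 120.32929992675781), (13.50133991241455, 20.82120132446289), 45.73287582397461)
scene fin top 79 [0.42   0.1236 0.0492] ((421.9124755859375, 122.9370346069336), (13.777362823486328, 24.815282821655273), 48.4931526184082)
```

The top and scene cameras agree within 2–3 mm:
- **Fin:** near (0.422, 0.1215), tongue yaw about -42°.
- **Chute:** downhill yaw about -81°. The mouth floor is about 0.099 high at (0.445, -0.139), worked out from the taper, the lip and the wall centring.

I'll use tool yaw 138° and then 99°, which is the half-turn equivalent and keeps joint 6 well centred.

step_arm([
  [1,0.75,0.8,0,0.94],
  [1,0.75,0.8,0,0.94],
  [1,0.75,0.8,0,0.94],
  [1,0.75,0.8,0,0.94],
  [1,0.75,0.8,0,0.94],
  [1,0.75,0.8,0,0.94],
  [1,0.75,0.8,0,0.94],
  [1,0.75,0.8,0,0.94],
  [1,0.75,0.8,0,0.94],
  [1,0.75,0.8,0,0.94],
  [1,0.75,0.8,0,0.94],
  [1,0.75,0.8,0,0.94],
], squeeze=20)

```text
time: 1.3
tool_pos: [0.3786, -0.2612, 0.2176]
tool_rot: [-3.141, -0.0, 1.201]
contact_force: [-0.1, -0.1, 0.6]
opening: 0.092
```

step_arm([
  [1,0.1,0.9,0,0.94],
  [1,0.1,0.9,0,0.94],
  [1,0.1,0.9,0,0.94],
  [1,0.1,0.9,0,0.94],
  [1,0.1,0.9,0,0.94],
  [1,0.1,0.9,0,0.94],
  [1,0.1,0.9,0,0.94],
  [1,0.1,0.9,0,0.94],
  [1,0.1,0.9,0,0.94],
  [1,0.1,0.9,0,0.94],
  [1,0.1,0.9,0,0.94],
  [1,0.1,0.9,0,0.94],
])

```text
time: 2.5
tool_pos: [0.4078, 0.0087, 0.2176]
tool_rot: [-3.141, -0.0, 2.104]
contact_force: [0.8, -0.9, 0.5]
opening: 0.0918
```

step_arm([
  [1,0.1,0.9,0,0.94],
  [1,0.1,0.9,0,0.94],
  [1,0.1,0.9,0,0.94],
  [1,0.1,0.9,0,0.94],
  [1,0.1,0.9,0,0.1],
  [1,0,0,0,0],
  [1,0,0,0,0],
])

```text
time: 3.2
tool_pos: [0.4202, 0.1202, 0.2175]
tool_rot: [-3.141, -0.0, 2.41]
contact_force: [0.4, -1.7, -0.8]
opening: 0.0919
```

```bash
python3 - <<'E'
from cell import sensors, vision
from h import *
s=sensors.observe();print(s["time"],s["tool_pos"],s["tool_rot"],s["contact_force"],s["qpos"])
d=vision.read_camera("wrist");cv2.imwrite("pics/w1.png",d["pixels"]);np.savez("w1.npz",**d)
W=cloud(d);w=W.reshape(-1,3)
m=(w[:,2]>.04)&(w[:,2]<.06)&(np.hypot(w[:,0]-.422,w[:,1]-.1215)<.04)
k=w[m];print(m.sum(),k.mean(0),cv2.minAreaRect(k[:,:2].astype(np.float32)*1000))
m=(w[:,2]>.006)&(w[:,2]<.06)&(np.hypot(w[:,0]-.422,w[:,1]-.1215)<.055);k=w[m];print(cv2.minAreaRect(k[:,:2].astype(np.float32)*1000))
E
```

```text
3.2 [0.42024287 0.120184   0.21754214] [-3.14075658e+00 -2.64509615e-04  2.41046481e+00] [ 0.35986889 -1.71358799 -0.82530417] [ 1.03134975e-01  1.81271415e-01  1.74669577e+00 -3.90175028e-04
  1.21442253e+00 -7.36397351e-01]
331 [0.4202347  0.12318771 0.04747471] ((420.5865478515625, 122.8863296508789), (13.274121284484863, 23.769210815429688), 48.084232330322266)
((424.2166442871094, 119.67481994628906), (38.467063903808594, 71.0490951538086), 47.82286071777344)
```

View pics/w1.png

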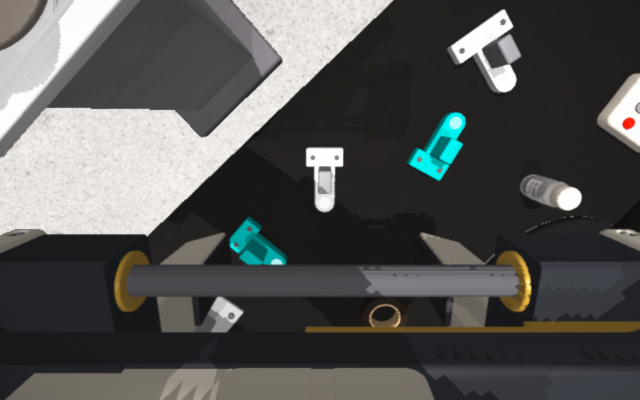

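The wrist view shows the narrow white carrier at (325,180) with its axis lined up with the tool. The fin is at (0.4205, 0.123), yaw -42°, so I'll descend.

step_arm([
  [0.7,0,0.1,-0.8,0],
  [0.7,0,0,-0.8,0],
  [0.7,0,0,-0.8,0],
  [0.7,0,0,-0.8,0],
  [0.7,0,0,-0.8,0],
  [0.7,0,0,-0.8,0],
  [0.7,0,0,-0.8,0],
  [0.7,0,0,-0.8,0],
  [0.7,0,0,-0.5,0],
  [0.7,0,0,-0.44,0],
  [0.7,0,0,0,0],
])

```text
time: 4.35
tool_pos: [0.4197, 0.1217, 0.0333]
tool_rot: [-3.139, -0.002, 2.408]
contact_force: [0.3, -0.8, -0.0]
opening: 0.0642
```

step_arm([
  [0,0,0,0,0],
  [0,0,0,0,0],
  [0,0,0,0,0],
  [0,0,0,0,0],
  [0,0,0,0,0],
  [0,0,0,0,0],
  [0,0,0,0,0],
  [0,0,0,0,0],
])

```text
time: 5.15
tool_pos: [0.4206, 0.1228, 0.0344]
tool_rot: [3.142, 0.0, 2.41]
contact_force: [-0.2, -0.2, 1.5]
opening: 0.0138
```

Gripped at 13.8 mm, which matches the fin. Lifting and carrying to above the mouth.

step_arm([
  [0,0,0,0.4,0],
  [0,0,0,0.8,0],
  [0,0,0,0.8,0],
  [0,0,0,0.8,0],
  [0,0,0,0.8,0],
  [0,0,0,0.8,0],
  [0,0,0,0.8,0],
  [0,0,0,0.8,0],
  [0,0,0,0.8,0],
  [0,0,0,0.8,0],
  [0,0,0,0.2,0],
])

```text
time: 6.25
tool_pos: [0.4213, 0.1229, 0.2317]
tool_rot: [3.139, 0.003, 2.41]
contact_force: [-0.8, 0.2, -1.1]
opening: 0.0135
```

step_arm([
  [0,0.07,-0.75,0,-0.6],
  [0,0.07,-0.75,0,-0.6],
  [0,0.07,-0.75,0,-0.6],
  [0,0.07,-0.75,0,-0.6],
  [0,0.07,-0.75,0,-0.6],
  [0,0.07,-0.75,0,-0.6],
  [0,0.07,-0.75,0,-0.6],
  [0,0.07,-0.75,0,-0.6],
  [0,0.07,-0.75,0,-0.6],
  [0,0.07,-0.75,0,-0.6],
  [0,0.07,-0.75,0,-0.6],
  [0,0.07,-0.75,0,-0.6],
])

```text
time: 7.45
tool_pos: [0.441, -0.1028, 0.2288]
tool_rot: [-3.141, -0.001, 1.831]
contact_force: [-0.1, 1.4, -1.2]
opening: 0.0136
```

step_arm([
  [0,0.07,-0.75,0,-0.6],
  [0,0.07,-0.72,0,-0.7],
  [0,0,0,0,0],
  [0,0,0,0,0],
])

```text
time: 7.85
tool_pos: [0.4446, -0.1387, 0.2288]
tool_rot: [-3.141, -0.001, 1.73]
contact_force: [0.7, -0.3, -2.2]
opening: 0.0132
```

```bash
python3 - <<'E'
from cell import sensors, vision
from h import *
s=sensors.observe();print(s["time"],s["tool_pos"],s["tool_rot"],s["contact_force"],s["opening"])
d=vision.read_camera("wrist");cv2.imwrite("pics/w2.png",d["pixels"]);np.savez("w2.npz",**d)
d=vision.read_camera("scene");cv2.imwrite("pics/s2.png",cv2.resize(d["pixels"][60:260,280:480],None,fx=3,fy=3));np.savez("s2.npz",**d)
E
```

```text
7.85 [ 0.44456341 -0.13866472  0.22879334] [-3.14061320e+00 -1.14186300e-03  1.72956729e+00] [ 0.702074   -0.30804044 -2.18722889] 0.013191747462698352
```

View pics/w2.png

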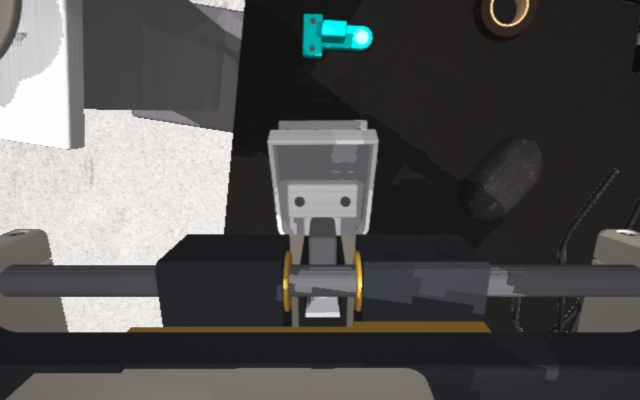

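View pics/s2.png

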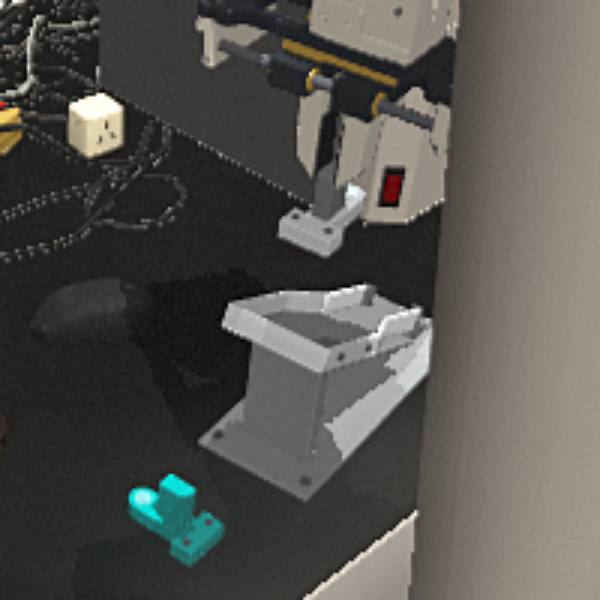

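The carrier is held square with its tongue downhill. The crosspiece at (322,200) is centred between the mouth walls, which are at columns 272 and 375. I'll check the lip and floor against the held part using wrist depth.

```bash
python3 - <<'E'
from h import *
D=np.load("w2.npz");p=cloud(D).reshape(-1,3);p=p[np.isfinite(p[:,0])]
yaw=1.7296+np.pi;d=np.array([np.cos(yaw),np.sin(yaw)]);l=np.array([-d[1],d[0]])
u=(p[:,:2]-[.4446,-.1387])@d*1000;v=(p[:,:2]-[.4446,-.1387])@l*1000;z=p[:,2]*1000
m=(np.abs(v)<28)&(u>-80)&(u<-20)
for a in range(-72,-20,3):
    k=m&(u>=a)&(u<a+3)
    for lo,hi,n in((85,150,"chute"),(185,230,"carrier")):
        q=k&(z>lo)&(z<hi)
        if q.sum()>3:print(a,n,q.sum(),np.percentile(z[q],[10,50,90]).round(1),np.percentile(v[q],[2,98]).round(1))
for a in range(-55,-30,6):
    k=(u>=a)&(u<a+6)&(z>118)&(z<140)&(np.abs(v)>30)&(np.abs(v)<46);print(a,[np.median(v[k&(v*s>0)]).round(1) for s in(-1,1)])
E
```

```text
-57 chute 233 [121.9 123.9 125.8] [-26.8  27. ]
-54 chute 361 [127.1 130.  132.8] [-26.7  26.7]
-51 chute 296 [134.1 135.9 137.3] [-26.7  26.8]
-48 chute 221 [135.2 136.5 137.5] [-26.8  26.8]
-45 chute 204 [116.1 116.9 118.1] [-27.1  26.6]
-42 chute 205 [114.7 115.7 116.7] [-26.5  26.7]
-39 chute 260 [113.4 114.3 115.5] [-26.7  26.9]
-36 chute 212 [112.  112.9 113.9] [-26.9  26.4]
-33 chute 206 [110.8 111.7 112.7] [-27.   26.5]
-33 carrier 328 [196.9 202.9 207.6] [-19.1  17.8]
-30 chute 256 [109.3 110.2 111.2] [-26.4  26.6]
-30 carrier 363 [207.4 208.3 209.1] [-19.5  18.3]
-27 chute 200 [107.7 108.6 109.8] [-26.7  26.9]
-27 carrier 373 [207.6 208.3 209.1] [-19.6  18.4]
-24 chute 197 [106.5 107.5 108.4] [-26.8  27. ]
-24 carrier 369 [207.6 208.3 209.2] [-19.7  18.4]
-21 chute 66 [105.6 106.6 107.2] [-26.8  26.9]
-21 carrier 118 [207.5 208.6 209.3] [-19.2  18.5]
-55 [np.float64(-36.0), np.float64(35.7)]
-49 [np.float64(-38.4), np.float64(37.6)]
-43 [np.float64(-39.1), np.float64(38.4)]
-37 [np.float64(-39.3), np.float64(38.9)]
-31 [np.float64(-40.0), np.float64(39.2)]
```

Rear edge is 13 mm clear of the lip top, and the part is centred within 0.5 mm. Its underside is 84 mm above floor contact, so I'll lower 78 mm.

step_arm([
  [0,0,0,-0.4,0],
  [0,0,0,-0.4,0],
  [0,0,0,-0.4,0],
  [0,0,0,-0.4,0],
  [0,0,0,-0.4,0],
  [0,0,0,-0.4,0],
  [0,0,0,-0.3,0],
  [0,0,0,-0.2,0],
  [0,0,0,-0.15,0],
  [0,0,0,-0.07,0],
  [0,0,0,0,0],
  [0,0,0,0,0],
])

```text
time: 9.15
tool_pos: [0.4452, -0.1391, 0.1516]
tool_rot: [3.141, 0.0, 1.729]
contact_force: [0.0, -0.8, -1.5]
opening: 0.0136
```

step_arm([
  [0,0,0,-0.05,0],
  [0,0,0,-0.05,0],
  [0,0,0,0,0],
  [0,0,0,0,0],
])

```text
time: 9.55
tool_pos: [0.4451, -0.1389, 0.1488]
tool_rot: [3.142, 0.0, 1.729]
contact_force: [0.3, 0.4, 0.1]
opening: 0.0136
```

step_arm([
  [0.5,0,0,0,0],
  [0.5,0,0,0,0],
  [0.5,0,0,0,0],
  [0.5,0,0,0,0],
  [0.5,0,0,0,0],
  [0.5,0,0,0.3,0],
  [0.5,0,0,0.6,0],
  [0.5,0,0,0.8,0],
  [0.5,0,0,0.8,0],
  [0.5,0,0,0.8,0],
  [0.5,0,0,0.5,0],
  [0.5,0,0,0,0],
])

```text
time: 10.75
tool_pos: [0.446, -0.1394, 0.246]
tool_rot: [3.138, 0.003, 1.729]
contact_force: [0.1, 0.3, 0.1]
opening: 0.0461
```

```bash
python3 - <<'E'
from cell import sensors, vision
from h import *
s=sensors.observe();print(s["time"],s["tool_pos"],s["contact_force"],s["opening"])
for n in("scene","top"):
    d=vision.read_camera(n);np.savez(n+"3.npz",**d)
    x=d["pixels"][60:260,280:480] if n=="scene" else d["pixels"][150:270,340:500]
    cv2.imwrite(f"pics/{n}3.png",cv2.resize(x,None,fx=3.5 if n=="top" else 3,fy=3.5 if n=="top" else 3,interpolation=cv2.INTER_CUBIC))
E
```

```text
10.75 [ 0.44596946 -0.13939292  0.24600378] [0.11126141 0.29972982 0.06912109] 0.04610582787006942
```

View pics/scene3.png

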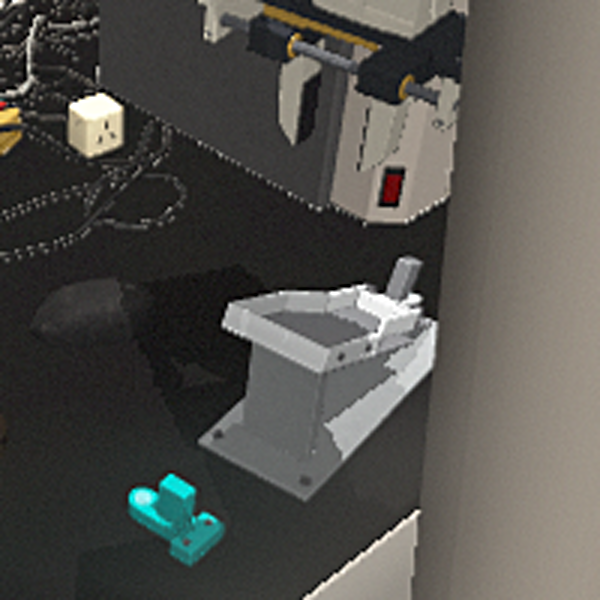

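View pics/top3.png

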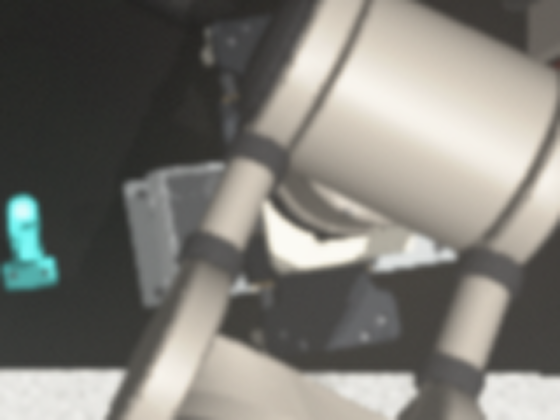

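The carrier slid down and its fin is now near the gate (crop 405,275). I'll move the arm aside so I can measure it.

step_arm([
  [0.5,0,0.8,0,0],
  [0.5,0,0.8,0,0],
  [0.5,0,0.8,0,0],
  [0.5,0,0.8,0,0],
  [0.5,0,0.8,0,0],
  [0.5,0,0.8,0,0],
  [0.5,0,0.8,0,0],
  [0.5,0,0.8,0,0],
  [0.5,0,0.8,0,0],
  [0.5,0,0.8,0,0],
  [0.5,0,0.8,0,0],
  [0.5,0,0,0,0],
])

```text
time: 12.05
tool_pos: [0.4444, 0.0827, 0.2429]
tool_rot: [-3.14, -0.001, 1.732]
contact_force: [0.7, 1.6, -0.1]
opening: 0.0459
```

```bash
python3 - <<'E'
from cell import sensors, vision
from h import *
s=sensors.observe();print(s["time"],s["tool_pos"],s["contact_force"])
D={}
for n in("scene","top"):
    D[n]=d=vision.read_camera(n)
    x=d["pixels"][120:250,320:450] if n=="scene" else d["pixels"][170:250,360:480]
    cv2.imwrite(f"pics/{n}4.png",cv2.resize(x,None,fx=4.5,fy=4.5,interpolation=cv2.INTER_CUBIC))
    p=cloud(d).reshape(-1,3);p=p[np.isfinite(p[:,0])]
    yaw=np.radians(-80.9);dd=np.array([np.cos(yaw),np.sin(yaw)]);l=np.array([-dd[1],dd[0]])
    nn=np.array([*(np.sin(np.radians(25))*dd),np.cos(np.radians(25))])
    c0=np.array([.4517,-.1766,.0804]) if n=="top" else np.array([.4524,-.1788,.0811])
    h=(p-c0)@nn;u=(p[:,:2]-[.45,-.18])@dd*1000;v=(p[:,:2]-[.45,-.18])@l*1000
    m=(h>.03)&(h<.06)&(abs(v)<25)&(u>-30)&(u<180)
    k=p[m];print(n,"fin",m.sum(),"h",np.percentile(h[m],[5,50,95]).round(4),"u",np.percentile(u[m],[2,50,98]).round(1),"v",np.percentile(v[m],[2,50,98]).round(1))
    t=m&(h>.044)
    if t.sum():
        c=p[t].mean(0); g=c-nn*.017; print(" fin top",t.sum(),c.round(4),"grip u,v,z",((g[:2]-[.45,-.18])@dd*1000).round(1),((g[:2]-[.45,-.18])@l*1000).round(1),g[2].round(4))
E
```

```text
12.05 [0.4443939  0.08267652 0.24290922] [ 0.68759415  1.64627735 -0.12087363]
scene fin 65 h [0.0319 0.0405 0.0475] u [104.3 111.9 131.2] v [-4.9  0.2  9.1]
 fin top 21 [ 0.4711 -0.2981  0.0761] grip u,v,z 112.8 2.2 0.0606
top fin 60 h [0.0335 0.0467 0.0496] u [107.8 118.5 134.5] v [-3.7  3.3  9.9]
 fin top 42 [ 0.4727 -0.3008  0.0742] grip u,v,z 115.7 3.3 0.0588
```

View pics/scene4.png

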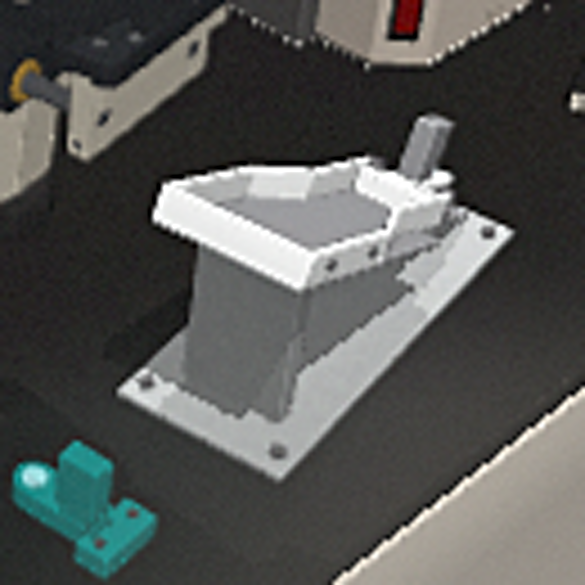

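View pics/top4.png

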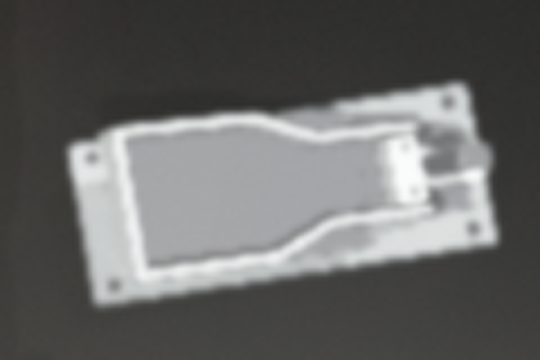

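The top view shows the crosspiece against the posts at (405,170), with the fin and tongue through the slot. The grip point is about 24 mm past the gate point and 23 mm above it, which is the seated pose.

step_arm([
  [0.5,0,0,0,0],
  [0.5,0,0,0,0],
  [0.5,0,0,0,0],
])

```text
time: 12.45
tool_pos: [0.4451, 0.0804, 0.2438]
tool_rot: [-3.142, 0.0, 1.728]
contact_force: [-0.9, 0.7, 0.1]
opening: 0.0458
```

```bash
python3 - <<'E'
from cell import vision,hand_in
from h import *
d=vision.read_camera("top");w=cloud(d)[195:232,215:245].reshape(-1,3);g=d["pixels"][195:232,215:245].min(-1).ravel()
k=w[(g>70)&(w[:,2]>.035)];print("spare fin",k.mean(0))
p=cloud(d).reshape(-1,3);m=(abs(p[:,0]-.4727)<.025)&(abs(p[:,1]+.3008)<.03)&(p[:,2]>.066);print("carrier fin",p[m].mean(0))
print(hand_in())
E
```

```text
spare fin [0.44216792 0.3282954  0.04660695]
carrier fin [ 0.47215139 -0.29740385  0.07372038]
the job is handed in; nothing more can be done
None
```

The 40 mm carrier is seated against the gate with its tongue through the slot, and I handed the job in at about 12.5 s of the 32 s allowed. I gripped it by its fin and let go just above the floor in the mouth of the chute. It slid to the gate by itself, and the fingers had already lifted clear.

- **Seated position:** the last measured check put its grip point about 24 mm downhill of the gate point and 23 mm above it. It was within about 3 mm of the centreline. The top and scene cameras agreed within 3 mm, and the gate point itself is an estimate from the images.
- **At rest:** I did not measure the carrier's speed. The last fin reading used a different height cut from the one before, so the two cannot be compared closely.
- **Spare and robot:** the 60 mm carrier's fin read within 1 mm of its starting position, and the arm was standing clear with no contact force.

No check failed.

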